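# Refit a keyed candle holder on a candelabrum

### The job

Lift the loose square candle holder out of its tilted display rest and fit it upright on the middle of the candelabrum, turning it until its notch drops over the little brass key there, so that the pan sits flush and fully home; then let go. Which way the key points has to be found by feel: do not force the holder down on it, and leave the other pieces on the stall where they stand.

Things in the scene. Friction and masses are not known exactly. Their poses are not given: they have to be found in the camera images.
- holder_mid (a point): Loose silver candle holder, 80 mm tall, 0.18 kg; this point is on its axis half-way up. z runs up the holder, x points to its notch. Top part: square cup 26 x 26 mm, sides facing x and y, from 26 mm above the lower end to the open top at 80 mm: grip its upper half across the y faces. It starts in the rest, leaning 35 degrees; it must be drawn out along its own axis.
- rest_face (a point): Tilted display rest, fixed: wooden foot 130 x 90 mm and a black round block, 60 mm in diameter, whose flat face leans. This point is the face's centre, 62 mm above the table, where the underside of the holder's pan lies. z is vertical; the face's normal leans 35 degrees from z towards this frame's -x. The spigot stands 18 mm deep in a 21 mm bore in the face.
- receiver (a point): Centre of the flat round top (60 mm) of the candelabrum's middle, 130 mm above the table; z up. A bore, 21 mm in diameter and 24 mm deep, takes the spigot. Beside it stands a brass key. Until the notch is over the key the pan rides on it, 7 mm too high; fully home the pan lies on this face and holder_mid is 22 mm above this point.
- pepper_mid (a point): Bystander: small silver pepper pot, 42 mm wide, 62 mm tall; point half-way up
- figurine_mid (a point): Bystander: terracotta figurine, 52 mm wide, 105 mm tall; point 50 mm up
- shaker_mid (a point): Bystander: silver cocktail shaker, 80 mm wide, 180 mm tall; point half-way up
- bowl_mid (a point): Bystander: amber glass bowl, 110 mm wide, 50 mm tall; point half-way up
- beaker_mid (a point): Bystander: green glass beaker, 66 mm wide, 80 mm tall; point half-way up
- vase_mid (a point): Bystander: blue vase, 90 mm wide, 150 mm tall; point 70 mm up
- cand: Silver candelabrum, fixed, foot 116 mm wide; origin under its centre, axes as receiver. Key on the receiver: 6 mm wide, 7 mm high with a rounded top, from 14 to 22 mm off the axis, pointing anywhere within 50 degrees (0.87 rad) either side of +x, different each time, not tracked; it stays put. Side arms end 90 mm out along +y and -y in candle cups 44 mm wide, tops 98 mm above the table.
- holder: The same holder; origin at its lower end, axes as holder_mid. Round spigot 18 mm in diameter, from 0 to 18 mm, its lowest 8 mm tapered to 12 mm; then the square drip pan 48 x 48 mm, from 18 to 26 mm, with one notch 11 mm wide through it at the middle of the +x side, running from 10 mm off the axis out to the edge.
Not all that is in view belongs to the job. What is shaped like the holder but blue or red is not meant.

How it is judged:
By the outcome, as a careful person would: the job done as asked, in the order asked, and still so for the second after the job is handed in, with the robot touching nothing.
It also fails if it takes over 51 s, if anything falls off the work surface, if the arm or the gripper's body presses on something with over 40 N, if the wrist force passes 120 N, or if a joint passes its speed limit or range.

### The arm

A 6-joint arm with a two-finger parallel gripper is mounted at the origin on the work surface. World frame = base frame: x ahead of the robot, y to its left, z up, the work surface at z = 0. Lengths are in mm, angles in rad, forces in N, time in s.
With the tool pointing down it reaches from about 150 to 775 mm from the base axis. Payload 6.1 kg.
Tool frame: the origin (TCP) lies midway between the tips of the shut fingers; the grasp point (between the pads) lies 19 mm behind it; y points along the fingers, x is the direction in which the jaws open and shut, and the axes are right-handed (so a half turn about y gives the same grasp; the last joint's range is limited). The gripper opens to 85 mm and grips with 20 to 120 N. Pads are 22 mm wide; open, the fingers measure 114 mm over their backs; the gripper's body (76 mm by 85 mm) begins 54 mm behind the grasp point. The pads swing forward as they close: fully open they stand 13 mm farther back than shut.
Start: joints at [-1.212, 0.126, -0.04, 1.405, 0, 1.571], TCP at [184.347, -491.553, 231.295] pointing down, gripper open.
Joint ranges: [-2.72, 2.72], [-0.95, 1.95], [-1.27, 1.35], [-1.78, 2.02], [-1.46, 1.47], [-3.14, 3.14]. Speed limits (rad/s): [2.39, 2.39, 3.01, 3.14, 3.14, 3.14].

### API

Orientations are given as a 3x3 rotation matrix whose columns are the frame's x, y, z axes.
In Python, from cell import sensors, viewer, job_done gives the robot as it stands.
- The arm moves only by the shell command python3 -m jog 'ROWS' [FORCE]. ROWS is JSON, a list of rows, each an object of numbers: "fingers": the opening, from 0 (shut) to 1 (fully open); "x", "y", "z": the shift along the tool's x, y, z in cm; "rx", "ry", "rz": the turn, a rotation vector about the tool's x, y, z in degrees. A call has exactly 8 rows; each row shifts and turns the commanded pose from where the row before left it, along the tool's axes as they then stand; what a row does not reach is not made up. A row lasts 1/8 s, in which the tool goes at most 62.5 mm and 10.7 degrees, less where a joint would pass 70% of its speed; a pose out of reach is approached as far as the arm can. A call is refused whole if a number of a shift passes 6.25 or a number of a turn 10.7, either way. A call with a gripper value outside its range is refused whole. The fingers move at their own pace and stop on an object; FORCE is the grip in N (left out, the last holds). Time passes only in rows, so rows that do not move let the fingers close, or fill a call up. It gives the time, the measured TCP pose, the force and the opening at its end, in the units of the state.
- sensors.observe(): the state, without advancing time (a new reading comes with each control period).
- viewer.grab_frame(name): name is "side" or "top" or "wrist"; returns a dict with "frame" (384x512x3 uint8, red, green, blue), "intrinsics" (3x3 intrinsics, pixels), "position" and "rotation" of the camera in the world. Camera axes: x right, y down, z forward; pixel columns grow to the right and rows downward; lengths in mm; the calibration is good to about 2 mm. A picture is of the moment at which its call begins. There is no depth.
- job_done(): hands the job in, once; it reports no verdict.
Trained networks look in the newest picture that a camera, given by its name, has taken for a name from the list of things; names that differ only in an ending like _2 or _b are one class to them, and where a whole thing is asked for, a point or a joint stands for the part that bears it (a point fixed in the world has none). Each returns a list of dicts, best first, with "score" (0 to 1); they miss things now and then, are a little off and sometimes report something else, mostly with a low value. They report only what shows in the picture. A call takes as long as a camera call. They do not tell look-alikes from the thing itself.
- viewer.look_for(camera, target): "centre" ([column, row] in pixels, amid what is visible of it).
The state is a dict: "clock": time; "q": joint angles; "joint_velocities": joint speeds; "joint_efforts": joint torques, N m; "tool_pos": TCP position; "orientation": TCP orientation; "force": force on the tool from outside, world axes, zero at the start; "torque": the same for the moment, N m; "gripper_width": finger opening in mm.
Only numpy, scipy, OpenCV 4.12 (cv2) and the standard library are available. Lean on these libraries where they do the work, as an engineer would, in place of code of your own. Each camera call takes 0.05 s, during which the arm holds its last target. There are 200 camera calls.

## Working session

There is one attempt and no reset: what is moved stays moved. The work goes in short steps, Python scripts to look and compute and a shell command to move; the robot and the scene stay as the last step left them, time stands still between calls to the robot, and variables do not carry over. Pictures are saved under pics/ and viewed, about 8 in all and at most 12, crops included, and the job is handed in when it is done.

```bash
mkdir -p pics; ls
cat > h.py <<'E'
import numpy as np, cv2, pickle
from cell import sensors, viewer
def grab(n,fn=None):
    f=viewer.grab_frame(n)
    if fn: cv2.imwrite('pics/'+fn,f['frame'][...,::-1])
    pickle.dump(f,open(n+'.pkl','wb')); return f
def ray(f,px):
    K=np.array(f['intrinsics']);R=np.array(f['rotation'])
    d=R@np.linalg.inv(K)@np.array([px[0],px[1],1.]); return np.array(f['position']),d/np.linalg.norm(d)
def atz(f,px,z):
    o,d=ray(f,px); return o+d*(z-o[2])/d[2]
def proj(f,p):
    c=np.array(f['rotation']).T@(np.array(p,float)-f['position']); u=np.array(f['intrinsics'])@c; return u[:2]/u[2]
def tri(obs):
    A=0;b=0
    for f,px in obs:
        o,d=ray(f,px);P=np.eye(3)-np.outer(d,d);A=A+P;b=b+P@o
    return np.linalg.solve(A,b)
E
python3 - <<'E'
from h import *
np.set_printoptions(precision=1,suppress=True)
fs={n:grab(n,n+'0.png') for n in('side','top')}
for n,f in fs.items():
    print(n,f['position'],np.array(f['rotation']).round(3).tolist(),np.array(f['intrinsics']).tolist())
for t in('holder_mid','rest_face','receiver','pepper_mid','figurine_mid','cand'):
    for n in fs:
        print(t,n,[(np.round(r['centre'],1).tolist(),round(r['score'],2)) for r in viewer.look_for(n,t)])
a=fs['side']['frame'];b=fs['top']['frame']
cv2.imwrite('pics/both.png',np.vstack([a,b])[...,::-1])
print(sensors.observe())
E
```

```text
pics
side [-90.9 619.  683. ] [[-0.696, -0.403, 0.594], [-0.718, 0.385, -0.58], [0.004, -0.83, -0.557]] [[411.34467372534994, 0.0, 252.62858205858055], [0.0, 411.34467372534994, 186.90612643553067], [0.0, 0.0, 1.0]]
top [ 409.2  -16.4 1319.3] [[-0.001, -0.994, 0.109], [-1.0, 0.002, 0.01], [-0.01, -0.109, -0.994]] [[355.0026159370912, 0.0, 253.37915353848783], [0.0, 355.0026159370912, 186.5961954665941], [0.0, 0.0, 1.0]]
holder_mid side [([189.2, 215.1], 0.75), ([118.7, 233.8], 0.74), ([237.8, 211.6], 0.71), ([150.5, 272.4], 0.55)]
holder_mid top [([167.1, 148.1], 0.73), ([203.3, 178.4], 0.66), ([169.9, 196.2], 0.55)]
rest_face side [([188.3, 235.6], 0.91)]
rest_face top [([207.9, 174.3], 0.67)]
receiver side [([306.5, 172.9], 0.68), ([188.3, 215.6], 0.49), ([95.6, 269.0], 0.46)]
receiver top [([316.4, 186.7], 0.82)]
pepper_mid side [([346.2, 139.0], 0.73), ([281.0, 228.2], 0.63)]
pepper_mid top [([252.0, 223.2], 0.41)]
figurine_mid side [([208.2, 183.8], 0.6)]
figurine_mid top [([245.2, 145.0], 0.58)]
cand side [([308.6, 169.6], 0.71)]
cand top [([315.6, 187.0], 0.97)]
{'clock': 0.7, 'q': array([-1.2,  0.1, -0. ,  1.4, -0. ,  1.6]), 'joint_velocities': array([ 0., -0., -0., -0.,  0., -0.]), 'joint_efforts': array([ -0. , -43.6,  35.3,   0. ,  -0. ,   0. ]), 'tool_pos': array([ 184.3, -491.5,  231.3]), 'orientation': array([[ 0.4, -0. ,  0.9],
       [-0.9, -0. ,  0.4],
       [-0. , -1. , -0. ]]), 'force': array([-0. , -0.5,  0.9]), 'torque': array([ 0. ,  0. , -0.1]), 'gripper_width': 85.43937573952697}
```

Run:
```python
import cv2,numpy as np
a=cv2.imread('pics/side0.png');b=cv2.imread('pics/top0.png')
cv2.imwrite('pics/s1.png',cv2.resize(a[80:330,50:420],None,fx=2.1,fy=2.1,interpolation=cv2.INTER_CUBIC))
cv2.imwrite('pics/t1.png',cv2.resize(b[100:280,120:390],None,fx=2.9,fy=2.9,interpolation=cv2.INTER_CUBIC))
```

```text
(no output)
```

View pics/s1.png

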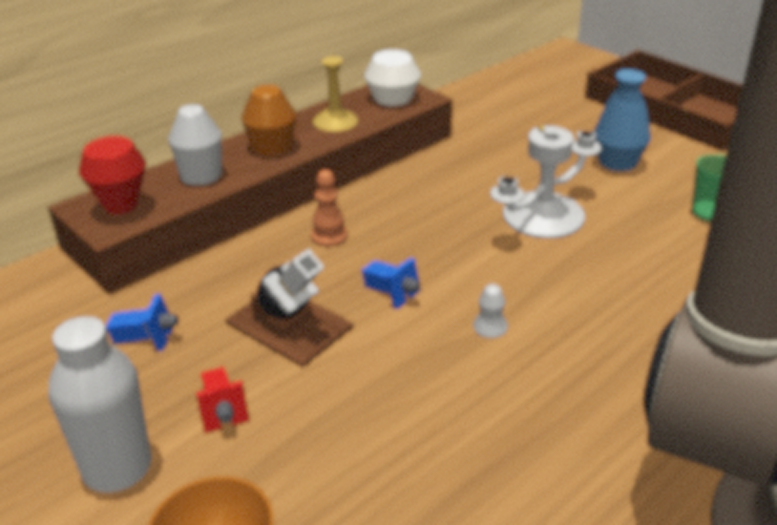

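View pics/t1.png

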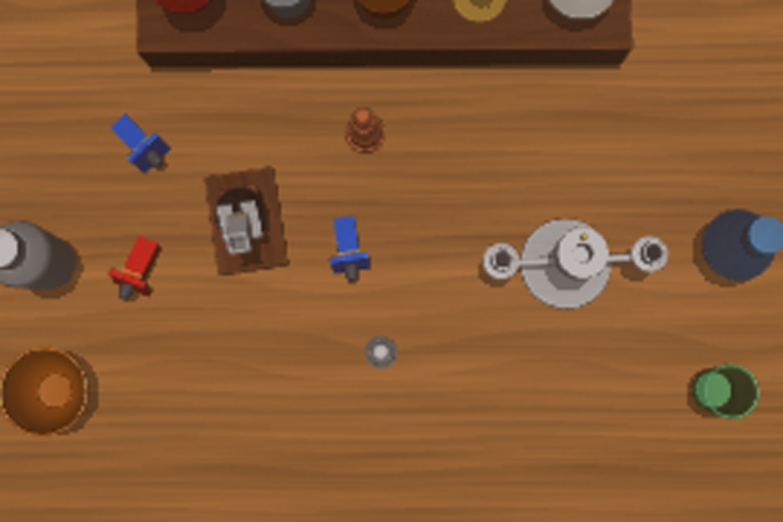

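The job's holder is the silver one leaning in the black block on the wooden foot. It is at side (189,215) and top (203,178). The look-alikes are blue at side (119,234) and (238,212) and red at side (150,272). All of those lie loose on the table, so they are excluded. The brass key shows at top (321,182), just above the bore at (321,187), so it points roughly along world +x.

Run:
```python
from h import *
np.set_printoptions(precision=1,suppress=True)
s=pickle.load(open('side.pkl','rb'));t=pickle.load(open('top.pkl','rb'))
print('holder_mid',tri([(s,(189.2,215.1)),(t,(203.3,178.4))]))
c=lambda x,y:(120+x/2.9,100+y/2.9)
cs=lambda x,y:(50+x/2.1,80+y/2.1)
for q in[(205,178),(273,168),(288,262),(220,275)]:print('foot',atz(t,c(*q),12))
for q in[(228,321),(305,363),(352,325)]:print('foot side',atz(s,cs(*q),12))
print('cups top',atz(t,c(502,260),98),atz(t,c(649,253),98)); print('cups side',atz(s,cs(507,184),98),atz(s,cs(587,138),98))
print('recv',atz(t,c(582,253),130),atz(s,cs(550,134),130),tri([(s,(306.5,172.9)),(t,(316.4,186.7))]))
print('key',atz(t,c(584,237),136))
for n,p,z in[('pep',(380,352),31),('fig',(364,130),50)]:print(n,atz(t,c(*p),z))
for n,p in [('blue',(347,240)),('red',(135,265)),('blue2',(140,142)),('shaker',(30,260))]:print(n,atz(t,c(*p),20))
```

```text
holder_mid [578.6 176.2  69.8]
foot [648.6 230.9  12. ]
foot [661.4 143.2  12. ]
foot [539.5 122.7  12. ]
foot [523.  209.4  12. ]
foot side [639.2 235.3  12. ]
foot side [517.7 213.6  12. ]
foot side [531.2 133.3  12. ]
cups top [ 532.7 -141.6   98. ] [ 540.7 -316.4   98. ]
cups side [ 527.4 -132.3   98. ] [ 532.5 -310.6   98. ]
recv [ 537.4 -231.1  130. ] [ 540.3 -232.5  130. ] [ 550.8 -234.    26.6]
key [ 555.4 -232.7  136. ]
pep [424.7   4.9  31. ]
fig [702.2  24.6  50. ]
blue [566.6  47.   20. ]
red [535.3 316.5  20. ]
blue2 [694.5 314.1  20. ]
shaker [542.  450.6  20. ]
```

Run:
```python
from h import *
np.set_printoptions(precision=3,suppress=True)
f=grab('wrist','w0.png'); o=sensors.observe(); R=o['orientation']
print('cam in tool',R.T@(f['position']-o['tool_pos']),'rot\n',R.T@f['rotation'],'\nK',f['intrinsics'],'\nR',R,o['clock'])
np.savez('cam.npz',p=R.T@(f['position']-o['tool_pos']),R=R.T@f['rotation'],K=f['intrinsics'])
# deltas to a look pose
for goal in([505,-229,300],):print('delta tool cm',R.T@(np.array(goal)-o['tool_pos'])/10)
```

```text
cam in tool [  -0.978 -144.645   81.694] rot
 [[ 1.    -0.002 -0.001]
 [ 0.    -0.317  0.948]
 [-0.002 -0.948 -0.317]] 
K [[325.414   0.    248.487]
 [  0.    325.414 192.975]
 [  0.      0.      1.   ]] 
R [[ 0.351  0.     0.936]
 [-0.936 -0.     0.351]
 [ 0.    -1.    -0.   ]] 0.75
delta tool cm [-13.325  -6.869  39.244]
```

```bash
python3 -m jog '[{"ry":10.2},{"ry":10.3},{"z":4.7,"x":-4,"y":0.4},{"z":4.7,"x":-4,"y":0.4},{"z":4.7,"x":-4,"y":0.4},{"z":4.7,"x":-4,"y":0.4},{"z":4.7,"x":-4,"y":0.4},{"z":4.7,"x":-4,"y":0.4}]'
python3 - <<'E'
from h import *
np.set_printoptions(precision=3,suppress=True)
f=grab('wrist','w1.png'); o=sensors.observe(); print(o['q'],o['tool_pos'],o['orientation'],o['force'],o['clock'])
p=proj(f,(537,-229,130)); print(p, [r for r in viewer.look_for('wrist','receiver')])
u,v=map(int,p); im=f['frame'][max(0,v-80):v+80,max(0,u-107):u+107]; print(max(0,u-107),max(0,v-80))
cv2.imwrite('pics/w1c.png',cv2.resize(im[...,::-1],None,fx=3.5,fy=3.5,interpolation=cv2.INTER_CUBIC))
E
```

```text
[-1.212  0.126 -0.04   1.405 -0.     1.571] [ 184.345 -491.564  231.318] [[ 0.351  0.     0.936]
 [-0.936 -0.     0.351]
 [ 0.    -1.    -0.   ]] [-0.258  1.129  0.057] 0.8
[ -67.865 -848.974] []
0 0schema error: expected keys fingers, x, y, z, rx, ry, rz
Traceback (most recent call last):
cv2.error: OpenCV(4.12.0) /io/opencv/modules/imgproc/src/resize.cpp:4208: error: (-215:Assertion failed) !ssize.empty() in function 'resize'
```

```bash
python3 -m jog '[{"fingers":1,"x":0,"y":0,"z":0,"rx":0,"ry":10.2,"rz":0},{"fingers":1,"x":0,"y":0,"z":0,"rx":0,"ry":10.3,"rz":0},{"fingers":1,"x":-4,"y":0.4,"z":4.7,"rx":0,"ry":0,"rz":0},{"fingers":1,"x":-4,"y":0.4,"z":4.7,"rx":0,"ry":0,"rz":0},{"fingers":1,"x":-4,"y":0.4,"z":4.7,"rx":0,"ry":0,"rz":0},{"fingers":1,"x":-4,"y":0.4,"z":4.7,"rx":0,"ry":0,"rz":0},{"fingers":1,"x":-4,"y":0.4,"z":4.7,"rx":0,"ry":0,"rz":0},{"fingers":1,"x":-4,"y":0.4,"z":4.7,"rx":0,"ry":0,"rz":0}]'
cat > look.py <<'E'
import sys
from h import *
np.set_printoptions(precision=3,suppress=True)
def look(name,P,hw=80,fx=3.5,pt=None):
    f=grab('wrist'); o=sensors.observe(); print(o['q'],o['tool_pos'],'\n',o['orientation'],o['force'],o['clock'])
    u,v=map(int,proj(f,P)); w=int(hw*4/3); x0=min(max(0,u-w),511-2*w); y0=min(max(0,v-hw),383-2*hw); print('proj',u,v,'crop0',x0,y0,'fx',fx)
    im=np.ascontiguousarray(f['frame'][y0:y0+2*hw,x0:x0+2*w,::-1])
    cv2.imwrite('pics/'+name,cv2.resize(im,None,fx=fx,fy=fx,interpolation=cv2.INTER_CUBIC)); return f
E
python3 - <<'E'
from look import *
look('w1c.png',(537,-229,130)); print(viewer.look_for('wrist','receiver'))
E
```

```text
clock: 1.85
tool_pos: [467.5, -249.8, 207.4]
orientation: [[0.001, 0.001, 1.0], [-1.0, -0.001, 0.001], [0.001, -1.0, 0.001]]
force: [0.1, -0.5, 0.3]
gripper_width: 85.5
[-0.481  0.139 -0.079  1.352  0.004  2.654] [ 472.084 -245.238  206.334] 
 [[ 0.007  0.003  1.   ]
 [-1.     0.003  0.007]
 [-0.003 -1.     0.003]] [ 3.548  2.365 -0.208] 1.9
proj 218 103 crop0 112 23 fx 3.5
[{'centre': [232.7, 96.3], 'score': 0.77}]
```

View pics/w1c.png

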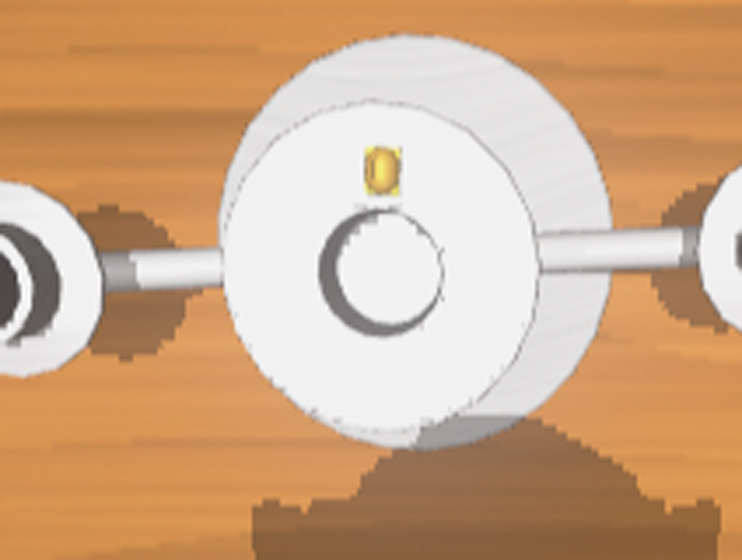

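The close-up shows the receiver disc centred at wrist (221,100), its bore at (221,101), and the brass key straight above it at (221,72). I'll work out its angle.

Run:
```python
from h import *
np.set_printoptions(precision=2,suppress=True)
f=pickle.load(open('wrist.pkl','rb')); g=lambda x,y:(112+x/3.5,23+y/3.5)
B=atz(f,g(381,272),130);D=atz(f,g(381,267),130);K=atz(f,g(382.5,171),134.5); print('bore',B,'disc',D,'key',K,'ang',np.degrees(np.arctan2(*(K-D)[1::-1])),np.linalg.norm(K-D))
print('arms ang',[atz(f,g(*p),112) for p in((105,271),(700,245))])
print('cam',f['position'])
o=sensors.observe();print(o['tool_pos'],o['orientation'])
# goal: tool aligned with holder axis, yaw 8.5deg
yaw=np.radians(8.5);th=np.radians(35)
face=np.array([0,0,62.]);
```

```text
bore [ 538.54 -230.61  130.  ] disc [ 539.44 -230.63  130.  ] key [ 556.17 -231.73  134.5 ] ang -3.7426307413405997 17.35810700059446
arms ang [array([ 537.97, -173.15,  112.  ]), array([ 542.89, -293.6 ,  112.  ])]
cam [ 548.75 -248.63  352.1 ]
[ 469.58 -247.48  206.43] [[ 0.01  0.    1.  ]
 [-1.    0.    0.01]
 [-0.   -1.    0.  ]]
```

```bash
python3 -m jog '[{"fingers":1,"x":-6,"y":0,"z":0.8,"rx":0,"ry":0,"rz":0},{"fingers":1,"x":-6,"y":0,"z":0.8,"rx":0,"ry":0,"rz":0},{"fingers":1,"x":-6,"y":0,"z":0.8,"rx":0,"ry":0,"rz":0},{"fingers":1,"x":-6,"y":0,"z":0.8,"rx":0,"ry":0,"rz":0},{"fingers":1,"x":-6,"y":0,"z":0.8,"rx":0,"ry":0,"rz":0},{"fingers":1,"x":-6,"y":0,"z":0.8,"rx":0,"ry":0,"rz":0},{"fingers":1,"x":-6,"y":0,"z":0.8,"rx":0,"ry":0,"rz":0},{"fingers":1,"x":0,"y":0,"z":0,"rx":0,"ry":-9.3,"rz":0}]'
python3 -m jog '[{"fingers":1,"x":0,"y":1,"z":0,"rx":8.75,"ry":0,"rz":0},{"fingers":1,"x":0,"y":1,"z":0,"rx":8.75,"ry":0,"rz":0},{"fingers":1,"x":0,"y":1,"z":0,"rx":8.75,"ry":0,"rz":0},{"fingers":1,"x":0,"y":1,"z":0,"rx":8.75,"ry":0,"rz":0},{"fingers":1,"x":0,"y":0,"z":0,"rx":0,"ry":0,"rz":0},{"fingers":1,"x":0,"y":0,"z":0,"rx":0,"ry":0,"rz":0},{"fingers":1,"x":0,"y":0,"z":0,"rx":0,"ry":0,"rz":0},{"fingers":1,"x":0,"y":0,"z":0,"rx":0,"ry":0,"rz":0}]'
python3 - <<'E'
from look import *
look('w2c.png',(580,175,80),hw=85,fx=3.4); print(viewer.look_for('wrist','holder_mid'),viewer.look_for('wrist','rest_face'))
E
```

```text
clock: 2.95
tool_pos: [522.0, 85.8, 211.1]
orientation: [[0.289, -0.01, 0.957], [-0.955, 0.066, 0.289], [-0.066, -0.998, 0.01]]
force: [-0.2, 0.7, -0.3]
gripper_width: 85.4
clock: 3.95
tool_pos: [531.9, 90.1, 174.9]
orientation: [[0.283, 0.543, 0.79], [-0.957, 0.216, 0.195], [-0.065, -0.811, 0.581]]
force: [-0.1, -0.3, 0.3]
gripper_width: 85.2
[ 0.07  -0.297 -0.726  0.541  0.178  3.   ] [531.353  90.033 174.215] 
 [[ 0.283  0.543  0.791]
 [-0.957  0.216  0.195]
 [-0.065 -0.812  0.581]] [0.238 0.264 0.283] 4.0
proj 177 186 crop0 64 101 fx 3.4
[{'centre': [310.6, 270.2], 'score': 0.98}, {'centre': [50.2, 213.5], 'score': 0.96}, {'centre': [111.3, 87.3], 'score': 0.89}, {'centre': [172.4, 189.0], 'score': 0.79}] [{'centre': [209.4, 211.1], 'score': 0.93}]
```

View pics/w2c.png

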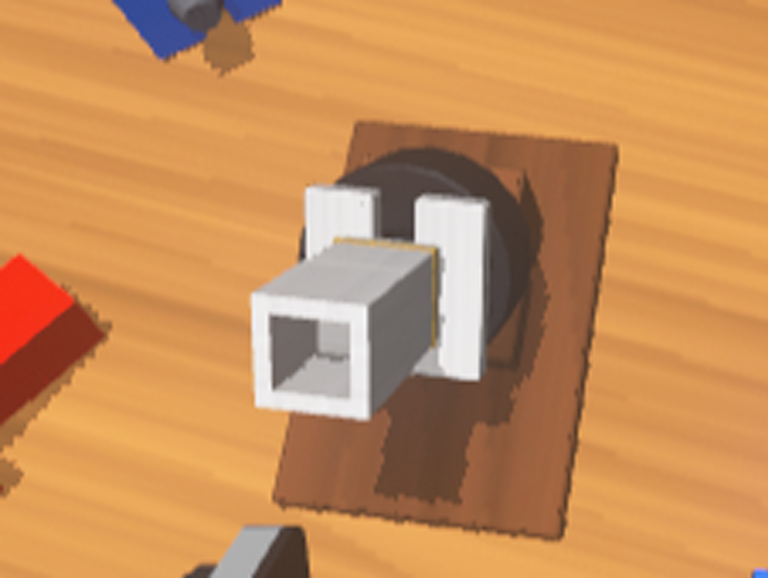

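The close-up shows the silver holder, confirmed by colour: cup mouth at wrist (155,205), pan at about (180,185), notch facing up and forward (+x of the rest). The wrist joint is near its limit here, so I'll use the half-turned grasp. First I'll fit the holder's pose.

```bash
cat > fit.py <<'E'
from h import *
np.set_printoptions(precision=3,suppress=True)
f=pickle.load(open('wrist.pkl','rb')); g=lambda p:(64+p[0]/3.4,101+p[1]/3.4)
M=np.array([(13,13,80),(13,-13,80),(-13,-13,80),(-13,13,80),(24,24,26),(24,-24,26),(-24,-24,26)],float)
I=np.array([g(p) for p in[(252,294),(368,303),(371,419),(256,407),(307,190),(487,203),(481,381)]])
ok,rv,tv=cv2.solvePnP(M,I,np.array(f['intrinsics']),None,flags=cv2.SOLVEPNP_ITERATIVE)
Rc=cv2.Rodrigues(rv)[0]; R=np.array(f['rotation'])
H=R@Rc; p=R@tv.ravel()+f['position']
e=cv2.projectPoints(M,rv,tv,np.array(f['intrinsics']),None)[0].reshape(-1,2)-I
print('err',e.tolist()); print('H\n',H,'\norigin',p,'mid',p+40*H[:,2],'tilt',np.degrees(np.arccos(H[2,2])),'lean az',np.degrees(np.arctan2(-H[1,2],-H[0,2])))
# constrained
from scipy.optimize import least_squares
def pose(v):
    yaw,spin=v[3],v[4];th=np.radians(35)
    z=np.array([-np.sin(th)*np.cos(yaw),-np.sin(th)*np.sin(yaw),np.cos(th)]);x=np.array([np.cos(th)*np.cos(yaw),np.cos(th)*np.sin(yaw),np.sin(th)]);y=np.cross(z,x)
    c,s=np.cos(spin),np.sin(spin); return np.c_[c*x+s*y,c*y-s*x,z]
def res(v):
    Hh=pose(v);return np.concatenate([proj(f,v[:3]+Hh@m) for m in M])-I.ravel()
r=least_squares(res,np.r_[p,.16,0.]);Hc=pose(r.x)
print('con',r.x[:3],np.degrees(r.x[3:]),'mid',r.x[:3]+40*Hc[:,2],'face z(62?)',(r.x[:3]+18*Hc[:,2]),'rms',np.sqrt(np.mean(r.fun**2)))
np.savez('hold.npz',H=Hc,p=r.x[:3])
E
python3 fit.py
```

```text
err [[-0.21190457963962217, -0.23244069890148467], [0.12344736600792316, 0.5188401493338404], [-0.17437383882690938, -0.23734859465812974], [0.32546854357792654, -0.4024820238857387], [-0.6070836824075059, -0.27800727812493164], [-0.16531831662933882, 0.5283774677517954], [0.7299055944728252, 0.14006812452186068]]
H
 [[ 0.809 -0.16  -0.566]
 [ 0.141  0.987 -0.077]
 [ 0.571 -0.017  0.821]] 
origin [599.231 179.181  48.254] mid [576.606 176.095  81.096] tilt 34.81109661887511 lean az 7.765222898000085
con [599.455 179.26   48.116] [7.688 1.739] mid [576.718 176.19   80.882] face z(62?) [589.224 177.878  62.86 ] rms 0.38747438116807836
```

```bash
J='{"fingers":1,"x":0,"y":0,"z":0,"rx":0,"ry":-10.6,"rz":0}'; python3 -m jog '[{"fingers":1,"x":0,"y":0,"z":0,"rx":0,"ry":-10.6,"rz":0},{"fingers":1,"x":0,"y":0,"z":0,"rx":0,"ry":-10.6,"rz":0},{"fingers":1,"x":0,"y":0,"z":0,"rx":0,"ry":-10.6,"rz":0},{"fingers":1,"x":0,"y":0,"z":0,"rx":0,"ry":-10.6,"rz":0},{"fingers":1,"x":0,"y":0,"z":0,"rx":0,"ry":-10.6,"rz":0},{"fingers":1,"x":0,"y":0,"z":0,"rx":0,"ry":-10.6,"rz":0},{"fingers":1,"x":0,"y":0,"z":0,"rx":0,"ry":-10.6,"rz":0},{"fingers":1,"x":0,"y":0,"z":0,"rx":0,"ry":-10.6,"rz":0}]'
python3 -m jog '[{"fingers":1,"x":0,"y":0,"z":0,"rx":0,"ry":-10.6,"rz":0},{"fingers":1,"x":0,"y":0,"z":0,"rx":0,"ry":-10.6,"rz":0},{"fingers":1,"x":0,"y":0,"z":0,"rx":0,"ry":-10.6,"rz":0},{"fingers":1,"x":0,"y":0,"z":0,"rx":0,"ry":-10.6,"rz":0},{"fingers":1,"x":0,"y":0,"z":0,"rx":0,"ry":-10.6,"rz":0},{"fingers":1,"x":0,"y":0,"z":0,"rx":0,"ry":-10.6,"rz":0},{"fingers":1,"x":0,"y":0,"z":0,"rx":0,"ry":-10.6,"rz":0},{"fingers":1,"x":0,"y":0,"z":0,"rx":0,"ry":0,"rz":0}]'
cat > delta.py <<'E'
import sys
from h import *
from scipy.spatial.transform import Rotation as Ro
np.set_printoptions(precision=2,suppress=True)
def delta(P,G):
    o=sensors.observe();R=np.array(o['orientation']);R=Ro.from_matrix(R).as_matrix()
    print('q',o['q'],'pos',o['tool_pos'],'F',o['force'],'T',o['torque'],'w',o['gripper_width'],'t',o['clock'])
    print('rotvec deg (tool)',np.degrees(Ro.from_matrix(R.T@G).as_rotvec()),'shift after turn, cm',G.T@(np.array(P)-o['tool_pos'])/10,'shift before turn',R.T@(np.array(P)-o['tool_pos'])/10)
def pick(s):
    h=np.load('hold.npz');H=h['H'];delta(h['p']+s*H[:,2],np.c_[H[:,1],-H[:,2],-H[:,0]])
E
python3 -c "from delta import *; pick(115)"
```

```text
clock: 5.1
tool_pos: [530.0, 89.9, 172.9]
orientation: [[0.812, 0.542, -0.215], [0.113, 0.216, 0.97], [0.572, -0.812, 0.114]]
force: [-0.1, -0.1, 0.5]
gripper_width: 85.6
clock: 6.1
tool_pos: [530.0, 89.9, 172.9]
orientation: [[0.021, 0.542, -0.84], [0.963, 0.216, 0.163], [0.27, -0.812, -0.517]]
force: [-0.3, -0.2, 0.9]
gripper_width: 85.4
q [ 0.07 -0.3  -0.73  0.54  0.18  0.23] pos [529.98  89.91 172.9 ] F [-0.25 -0.25  0.94] T [-0.2   0.48 -0.01] w 85.42523921258781 t 6.1
rotvec deg (tool) [ -1.14 -17.8    8.1 ] shift after turn, cm [7.94 3.36 0.3 ] shift before turn [6.93 4.45 2.55]
```

```bash
python3 -m jog '[{"fingers":1,"x":0,"y":0,"z":0,"rx":-0.57,"ry":-8.9,"rz":4.05},{"fingers":1,"x":0,"y":0,"z":0,"rx":-0.57,"ry":-8.9,"rz":4.05},{"fingers":1,"x":2.6,"y":0.5,"z":0.1,"rx":0,"ry":0,"rz":0},{"fingers":1,"x":2.7,"y":1,"z":0.1,"rx":0,"ry":0,"rz":0},{"fingers":1,"x":2.6,"y":1.8,"z":0.1,"rx":0,"ry":0,"rz":0},{"fingers":1,"x":0,"y":0,"z":0,"rx":0,"ry":0,"rz":0},{"fingers":1,"x":0,"y":0,"z":0,"rx":0,"ry":0,"rz":0},{"fingers":1,"x":0,"y":0,"z":0,"rx":0,"ry":0,"rz":0}]'
python3 - <<'E'
from delta import *; pick(44)
f=grab('wrist','w3.png'); h=np.load('hold.npz')
im=f['frame'][...,::-1].copy()
for m in [(13,13,80),(13,-13,80),(-13,-13,80),(-13,13,80),(24,24,26),(24,-24,26),(-24,-24,26),(-24,24,26)]:
    u=proj(f,h['p']+h['H']@np.array(m)); print(m,u); cv2.circle(im,tuple(int(v) for v in u),2,(0,0,255),-1)
cv2.imwrite('pics/w3.png',cv2.resize(im,None,fx=1.5,fy=1.5))
E
```

```text
clock: 7.1
tool_pos: [533.9, 169.3, 143.4]
orientation: [[-0.158, 0.57, -0.807], [0.987, 0.076, -0.14], [-0.018, -0.818, -0.574]]
force: [-0.3, -0.1, 0.2]
gripper_width: 85.1
q [ 0.38 -0.23 -0.75  0.46 -0.14  0.17] pos [533.88 169.29 143.37] F [-0.32 -0.1   0.21] T [-0.05  0.55  0.01] w 85.0929711134974 t 7.1
rotvec deg (tool) [ 0.08  0.01 -0.04] shift after turn, cm [0.11 7.21 0.03] shift before turn [0.12 7.21 0.04]
(13, 13, 80) [270.44 243.49]
(13, -13, 80) [228.23 243.51]
(-13, -13, 80) [227.29 203.95]
(-13, 13, 80) [271.31 203.91]
(24, 24, 26) [279.91 224.09]
(24, -24, 26) [218.69 224.13]
(-24, -24, 26) [216.71 164.39]
(-24, 24, 26) [281.81 164.32]
```

View pics/w3.png

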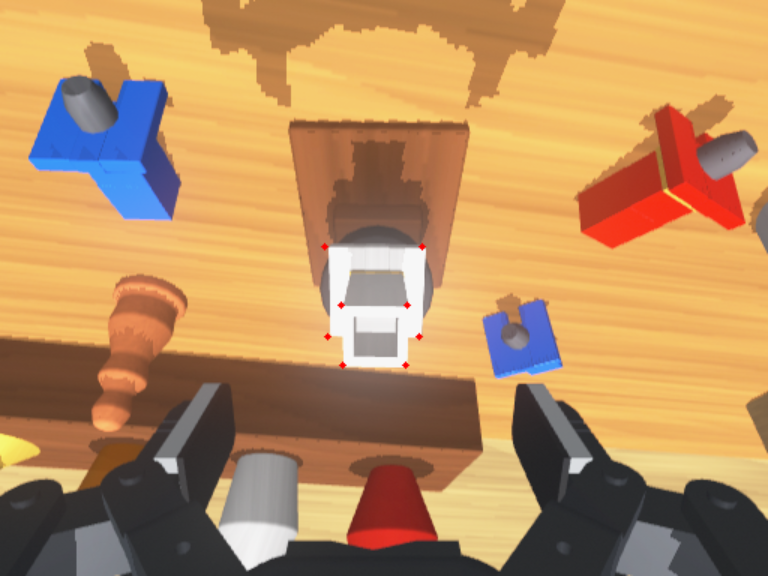

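The model overlay matches the holder's cup and pan to about 1 mm, and the open fingers straddle it. I'll descend along the axis now.

```bash
python3 -m jog '[{"fingers":1,"x":0.17,"y":1.2,"z":0,"rx":0,"ry":0,"rz":0},{"fingers":1,"x":0,"y":1.2,"z":0,"rx":0,"ry":0,"rz":0},{"fingers":1,"x":0,"y":1.2,"z":0,"rx":0,"ry":0,"rz":0},{"fingers":1,"x":0,"y":1.2,"z":0,"rx":0,"ry":0,"rz":0},{"fingers":1,"x":0,"y":1.2,"z":0,"rx":0,"ry":0,"rz":0},{"fingers":1,"x":0,"y":1.2,"z":0,"rx":0,"ry":0,"rz":0},{"fingers":1,"x":0,"y":0,"z":0,"rx":0,"ry":0,"rz":0},{"fingers":1,"x":0,"y":0,"z":0,"rx":0,"ry":0,"rz":0}]' 45
python3 -m jog '[{"fingers":0,"x":0,"y":0,"z":0,"rx":0,"ry":0,"rz":0},{"fingers":0,"x":0,"y":0,"z":0,"rx":0,"ry":0,"rz":0},{"fingers":0,"x":0,"y":0,"z":0,"rx":0,"ry":0,"rz":0},{"fingers":0,"x":0,"y":0,"z":0,"rx":0,"ry":0,"rz":0},{"fingers":0,"x":0,"y":0,"z":0,"rx":0,"ry":0,"rz":0},{"fingers":0,"x":0,"y":0,"z":0,"rx":0,"ry":0,"rz":0},{"fingers":0,"x":0,"y":0,"z":0,"rx":0,"ry":0,"rz":0},{"fingers":0,"x":0,"y":0,"z":0,"rx":0,"ry":0,"rz":0}]' 45
python3 -c "from delta import *; pick(44)"
```

```text
clock: 8.15
tool_pos: [574.3, 177.1, 83.7]
orientation: [[-0.16, 0.569, -0.807], [0.987, 0.077, -0.141], [-0.019, -0.819, -0.574]]
force: [-0.8, -0.7, 1.1]
gripper_width: 85.3
clock: 9.15
tool_pos: [574.3, 177.1, 84.0]
orientation: [[-0.16, 0.569, -0.807], [0.987, 0.077, -0.141], [-0.019, -0.819, -0.574]]
force: [-4.9, -1.3, 6.1]
gripper_width: 25.7
q [ 0.36 -0.09 -0.78  0.29 -0.13  0.16] pos [574.31 177.14  83.99] F [-4.9  -1.26  6.08] T [-0.13  0.76 -0.04] w 25.660003764299535 t 9.15
rotvec deg (tool) [ 0.05  0.11 -0.  ] shift after turn, cm [-0.13 -0.02 -0.  ] shift before turn [-0.13 -0.02 -0.  ]
```

```bash
python3 -m jog '[{"fingers":0,"x":0,"y":-0.2,"z":0,"rx":0,"ry":0,"rz":0},{"fingers":0,"x":0,"y":-0.4,"z":0,"rx":0,"ry":0,"rz":0},{"fingers":0,"x":0,"y":-0.6,"z":0,"rx":0,"ry":0,"rz":0},{"fingers":0,"x":0,"y":-0.8,"z":0,"rx":0,"ry":0,"rz":0},{"fingers":0,"x":0,"y":-1,"z":0,"rx":0,"ry":0,"rz":0},{"fingers":0,"x":0,"y":-2,"z":0,"rx":0,"ry":0,"rz":0},{"fingers":0,"x":0,"y":-3,"z":0,"rx":0,"ry":0,"rz":0},{"fingers":0,"x":0,"y":-4,"z":0,"rx":0,"ry":0,"rz":0}]' 60
python3 - <<'E'
from delta import *
Ry=np.radians(-3.7); x=np.array([np.cos(Ry),np.sin(Ry),0]);z=np.array([0,0,1.]);y=np.cross(z,x)
delta([538.8,-230.6,130-18+44+40],np.c_[y,-z,-x])
E
```

```text
clock: 10.15
tool_pos: [504.5, 167.5, 181.9]
orientation: [[-0.16, 0.567, -0.808], [0.987, 0.076, -0.142], [-0.019, -0.82, -0.572]]
force: [-0.2, 0.4, -1.4]
gripper_width: 25.3
q [ 0.41 -0.31 -0.71  0.58 -0.15  0.19] pos [504.51 167.52 181.94] F [-0.18  0.36 -1.37] T [-0.09  0.74  0.  ] w 25.342357170299632 t 10.15
rotvec deg (tool) [34.87 12.83  2.89] shift after turn, cm [-39.51  -1.41  -5.99] shift before turn [-39.87  -2.24   2.07]
```

```bash
python3 -m jog '[{"fingers":0,"x":0,"y":-0.5,"z":0,"rx":8.7,"ry":3.2,"rz":0.7},{"fingers":0,"x":0,"y":-0.5,"z":0,"rx":8.7,"ry":3.2,"rz":0.7},{"fingers":0,"x":0,"y":-0.5,"z":0,"rx":8.7,"ry":3.2,"rz":0.7},{"fingers":0,"x":0,"y":-0.5,"z":0,"rx":8.7,"ry":3.2,"rz":0.7},{"fingers":0,"x":-5,"y":0,"z":-0.8,"rx":0,"ry":0,"rz":0},{"fingers":0,"x":-5.5,"y":0,"z":-0.8,"rx":0,"ry":0,"rz":0},{"fingers":0,"x":-5.5,"y":0,"z":-0.8,"rx":0,"ry":0,"rz":0},{"fingers":0,"x":-5.5,"y":0,"z":-0.8,"rx":0,"ry":0,"rz":0}]' 60
cat > place.py <<'E'
from delta import *
def place(dz,ang=-3.7):
    Ry=np.radians(ang); x=np.array([np.cos(Ry),np.sin(Ry),0]);z=np.array([0,0,1.]);y=np.cross(z,x)
    delta([538.8,-230.6,130-18+44+dz],np.c_[y,-z,-x])
E
python3 -c "from place import *; place(45)"
```

```text
clock: 11.15
tool_pos: [516.9, -51.0, 200.5]
orientation: [[0.063, 0.004, -0.998], [0.998, 0.002, 0.063], [0.002, -1.0, -0.004]]
force: [1.1, -0.3, -1.3]
gripper_width: 25.4
q [-0.1   0.11 -0.12  1.33  0.   -0.04] pos [516.89 -51.04 200.48] F [ 1.14 -0.34 -1.31] T [ 0.   -0.11  0.02] w 25.440266617455112 t 11.15
rotvec deg (tool) [0.23 0.08 0.12] shift after turn, cm [-17.78  -0.05  -3.35] shift before turn [-17.78  -0.07  -3.32]
```

```bash
python3 -m jog '[{"fingers":0,"x":-5,"y":0,"z":-0.9,"rx":0.2,"ry":0,"rz":0},{"fingers":0,"x":-5,"y":0,"z":-0.9,"rx":0,"ry":0,"rz":0},{"fingers":0,"x":-4,"y":0,"z":-0.8,"rx":0,"ry":0,"rz":0},{"fingers":0,"x":-2,"y":0,"z":-0.5,"rx":0,"ry":0,"rz":0},{"fingers":0,"x":-1,"y":0,"z":-0.3,"rx":0,"ry":0,"rz":0},{"fingers":0,"x":0,"y":0,"z":0,"rx":0,"ry":0,"rz":0},{"fingers":0,"x":0,"y":0,"z":0,"rx":0,"ry":0,"rz":0},{"fingers":0,"x":0,"y":0,"z":0,"rx":0,"ry":0,"rz":0}]' 60
python3 - <<'E'
from place import *; place(27)
a=grab('wrist')['frame'];s=grab('side')
u,v=map(int,proj(s,(538,-230,165))); c=s['frame'][v-50:v+50,u-60:u+60]; print(u,v)
L=cv2.resize(a[60:360,130:380],None,fx=1.6,fy=1.6,interpolation=cv2.INTER_CUBIC); Rr=cv2.resize(c,None,fx=3.3,fy=3.3,interpolation=cv2.INTER_CUBIC); Rr=np.vstack([Rr,np.zeros((480-330,396,3),np.uint8)])
cv2.imwrite('pics/w4.png',np.hstack([L,Rr])[...,::-1])
E
```

```text
clock: 12.15
tool_pos: [540.1, -220.2, 199.7]
orientation: [[0.062, -0.0, -0.998], [0.998, 0.002, 0.062], [0.002, -1.0, 0.0]]
force: [0.1, 1.3, -2.3]
gripper_width: 24.9
q [-0.39  0.24  0.03  1.36  0.   -0.33] pos [ 540.07 -220.25  199.69] F [ 0.08  1.29 -2.29] T [0.01 0.06 0.04] w 24.946759667275536 t 12.15
rotvec deg (tool) [-0.03  0.13  0.13] shift after turn, cm [-1.04  1.67  0.06] shift before turn [-1.04  1.67  0.06]
313 133
```

View pics/w4.png

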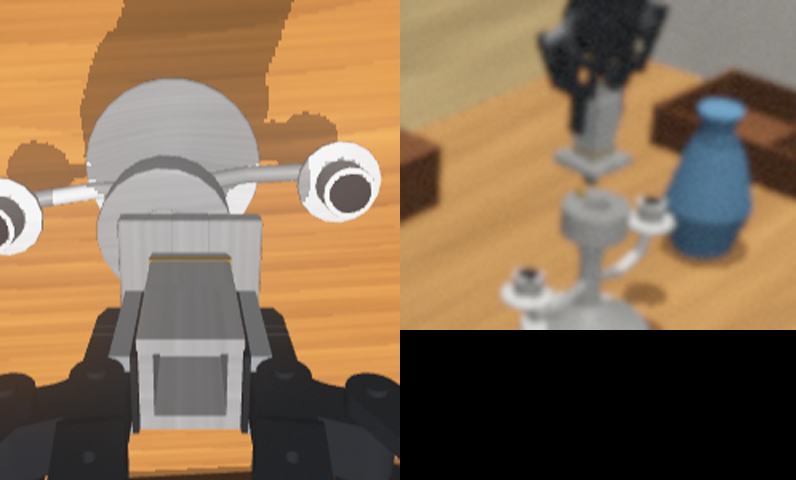

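The holder is held square and upright. The receiver disc is a few mm to the left, consistent with the 10 mm still to go. I'll check the holder's place in the hand numerically.

Run:
```python
from h import *
np.set_printoptions(precision=1,suppress=True)
f=pickle.load(open('wrist.pkl','rb')); o=sensors.observe(); R=np.array(o['orientation'])
H=np.c_[-R[:,2],R[:,0],-R[:,1]]
M=[(-13,-13,80),(-13,13,80),(13,13,80),(13,-13,80),(-24,-24,26),(-24,24,26)]
for m in M: print(m,(proj(f,o['tool_pos']+H@(np.array(m)-[0,0,44]))-[130,60])*1.6)
```

```text
(-13, -13, 80) [130.8 341.4]
(-13, 13, 80) [239.2 341.2]
(13, 13, 80) [236.3 429.8]
(13, -13, 80) [134.6 430. ]
(-24, -24, 26) [113.8 222.8]
(-24, 24, 26) [258.6 222.6]
```

```bash
python3 -m jog '[{"fingers":0,"x":-0.5,"y":0.2,"z":0,"rx":0,"ry":0,"rz":0},{"fingers":0,"x":-0.5,"y":0.3,"z":0,"rx":0,"ry":0,"rz":0},{"fingers":0,"x":0,"y":0.3,"z":0,"rx":0,"ry":0,"rz":0},{"fingers":0,"x":0,"y":0.3,"z":0,"rx":0,"ry":0,"rz":0},{"fingers":0,"x":0,"y":0.2,"z":0,"rx":0,"ry":0,"rz":0},{"fingers":0,"x":0,"y":0,"z":0,"rx":0,"ry":0,"rz":0},{"fingers":0,"x":0,"y":0,"z":0,"rx":0,"ry":0,"rz":0},{"fingers":0,"x":0,"y":0,"z":0,"rx":0,"ry":0,"rz":0}]' 60
python3 -c "from place import *; place(8)"
```

```text
clock: 13.25
tool_pos: [539.5, -231.2, 186.6]
orientation: [[0.064, -0.0, -0.998], [0.998, 0.002, 0.064], [0.002, -1.0, 0.0]]
force: [-0.6, 0.4, -1.6]
gripper_width: 25.3
q [-0.41  0.25  0.01  1.33  0.   -0.34] pos [ 539.5  -231.2   186.62] F [-0.65  0.42 -1.63] T [-0.01  0.    0.01] w 25.32483186267779 t 13.25
rotvec deg (tool) [-0.01  0.06  0.12] shift after turn, cm [0.05 2.26 0.07] shift before turn [0.05 2.26 0.07]
```

Predicted and observed corners differ by 1.2 mm sideways. The grip offset showed the same amount, so it is camera bias. I'll shift the receiver estimate to y = -229.4 and then lower to just above key height.

```bash
sed -i 's/-230.6/-229.4/' place.py; python3 -m jog '[{"fingers":0,"x":0.17,"y":0,"z":0.07,"rx":0,"ry":0,"rz":0},{"fingers":0,"x":0,"y":0.4,"z":0,"rx":0,"ry":0,"rz":0},{"fingers":0,"x":0,"y":0.4,"z":0,"rx":0,"ry":0,"rz":0},{"fingers":0,"x":0,"y":0.4,"z":0,"rx":0,"ry":0,"rz":0},{"fingers":0,"x":0,"y":0.3,"z":0,"rx":0,"ry":0,"rz":0},{"fingers":0,"x":0,"y":0.3,"z":0,"rx":0,"ry":0,"rz":0},{"fingers":0,"x":0,"y":0.2,"z":0,"rx":0,"ry":0,"rz":0},{"fingers":0,"x":0,"y":0,"z":0,"rx":0,"ry":0,"rz":0}]' 60
python3 -c "from place import *; place(0)"
```

```text
clock: 14.25
tool_pos: [538.9, -229.6, 166.4]
orientation: [[0.064, -0.0, -0.998], [0.998, 0.002, 0.064], [0.002, -1.0, 0.0]]
force: [0.5, -0.4, -2.6]
gripper_width: 25.1
q [-0.4   0.25 -0.03  1.29  0.   -0.34] pos [ 538.88 -229.64  166.41] F [ 0.49 -0.45 -2.62] T [-0.22 -0.15 -0.02] w 25.0917311877338 t 14.25
rotvec deg (tool) [-0.02  0.05  0.1 ] shift after turn, cm [0.02 1.04 0.01] shift before turn [0.02 1.04 0.01]
```

```bash
python3 -m jog '[{"fingers":0,"x":0,"y":0.1,"z":0,"rx":0,"ry":0,"rz":0},{"fingers":0,"x":0,"y":0.1,"z":0,"rx":0,"ry":0,"rz":0},{"fingers":0,"x":0,"y":0.1,"z":0,"rx":0,"ry":0,"rz":0},{"fingers":0,"x":0,"y":0.05,"z":0,"rx":0,"ry":0,"rz":0},{"fingers":0,"x":0,"y":0.05,"z":0,"rx":0,"ry":0,"rz":0},{"fingers":0,"x":0,"y":0.05,"z":0,"rx":0,"ry":0,"rz":0},{"fingers":0,"x":0,"y":0,"z":0,"rx":0,"ry":0,"rz":0},{"fingers":0,"x":0,"y":0,"z":0,"rx":0,"ry":0,"rz":0}]' 60
python3 -c "from place import *; place(0)"
```

```text
clock: 15.25
tool_pos: [539.0, -229.6, 162.1]
orientation: [[0.064, -0.0, -0.998], [0.998, 0.002, 0.064], [0.002, -1.0, 0.0]]
force: [1.0, -2.8, -0.8]
gripper_width: 25.3
q [-0.4   0.25 -0.04  1.28  0.   -0.34] pos [ 538.96 -229.61  162.1 ] F [ 0.99 -2.77 -0.83] T [-0.81 -0.41  0.04] w 25.33451617983086 t 15.25
rotvec deg (tool) [-0.01  0.05  0.1 ] shift after turn, cm [0.02 0.61 0.02] shift before turn [0.02 0.61 0.02]
```

Contact is light: 2.8 N sideways towards -y and about 1.5 N up. I'll ease 0.6 mm towards -y and feel further down.

```bash
python3 -m jog '[{"fingers":0,"x":-0.06,"y":0,"z":0,"rx":0,"ry":0,"rz":0},{"fingers":0,"x":0,"y":0.05,"z":0,"rx":0,"ry":0,"rz":0},{"fingers":0,"x":0,"y":0.05,"z":0,"rx":0,"ry":0,"rz":0},{"fingers":0,"x":0,"y":0.05,"z":0,"rx":0,"ry":0,"rz":0},{"fingers":0,"x":0,"y":0,"z":0,"rx":0,"ry":0,"rz":0},{"fingers":0,"x":0,"y":0,"z":0,"rx":0,"ry":0,"rz":0},{"fingers":0,"x":0,"y":0,"z":0,"rx":0,"ry":0,"rz":0},{"fingers":0,"x":0,"y":0,"z":0,"rx":0,"ry":0,"rz":0}]' 60
python3 -c "from place import *; place(0)"
```

```text
clock: 16.25
tool_pos: [538.7, -230.0, 160.3]
orientation: [[0.064, -0.001, -0.998], [0.998, 0.002, 0.064], [0.002, -1.0, 0.001]]
force: [-0.1, -1.7, -2.1]
gripper_width: 24.9
q [-0.4   0.25 -0.04  1.28  0.   -0.34] pos [ 538.66 -229.96  160.34] F [-0.06 -1.75 -2.07] T [-0.38 -0.2  -0.02] w 24.878890230619593 t 16.25
rotvec deg (tool) [-0.05  0.05  0.13] shift after turn, cm [ 0.06  0.43 -0.01] shift before turn [ 0.06  0.43 -0.01]
```

At 4.3 mm above home there is no upward force, so the notch has gone over the key. Continuing down with another slight ease.

```bash
python3 -m jog '[{"fingers":0,"x":-0.05,"y":0,"z":0,"rx":0,"ry":0,"rz":0},{"fingers":0,"x":0,"y":0.07,"z":0,"rx":0,"ry":0,"rz":0},{"fingers":0,"x":0,"y":0.07,"z":0,"rx":0,"ry":0,"rz":0},{"fingers":0,"x":0,"y":0.07,"z":0,"rx":0,"ry":0,"rz":0},{"fingers":0,"x":0,"y":0.07,"z":0,"rx":0,"ry":0,"rz":0},{"fingers":0,"x":0,"y":0.05,"z":0,"rx":0,"ry":0,"rz":0},{"fingers":0,"x":0,"y":0,"z":0,"rx":0,"ry":0,"rz":0},{"fingers":0,"x":0,"y":0,"z":0,"rx":0,"ry":0,"rz":0}]' 60
python3 -c "from place import *; place(0)"
```

```text
clock: 17.25
tool_pos: [538.7, -230.5, 157.2]
orientation: [[0.064, -0.0, -0.998], [0.998, 0.002, 0.064], [0.002, -1.0, 0.0]]
force: [-0.1, -0.5, -2.5]
gripper_width: 25.5
q [-0.41  0.25 -0.05  1.27  0.   -0.34] pos [ 538.73 -230.52  157.22] F [-0.11 -0.45 -2.47] T [ 0.02  0.   -0.06] w 25.45560758532231 t 17.25
rotvec deg (tool) [-0.03  0.05  0.12] shift after turn, cm [0.11 0.12 0.  ] shift before turn [ 0.11  0.12 -0.  ]
```

```bash
python3 -m jog '[{"fingers":0,"x":0,"y":0.04,"z":0,"rx":0,"ry":0,"rz":0},{"fingers":0,"x":0,"y":0.04,"z":0,"rx":0,"ry":0,"rz":0},{"fingers":0,"x":0,"y":0.04,"z":0,"rx":0,"ry":0,"rz":0},{"fingers":0,"x":0,"y":0.03,"z":0,"rx":0,"ry":0,"rz":0},{"fingers":0,"x":0,"y":0,"z":0,"rx":0,"ry":0,"rz":0},{"fingers":0,"x":0,"y":0,"z":0,"rx":0,"ry":0,"rz":0},{"fingers":0,"x":0,"y":0,"z":0,"rx":0,"ry":0,"rz":0},{"fingers":0,"x":0,"y":0,"z":0,"rx":0,"ry":0,"rz":0}]' 60
python3 -c "from place import *; place(0)"
```

```text
clock: 18.25
tool_pos: [538.8, -230.6, 157.0]
orientation: [[0.064, 0.001, -0.998], [0.998, 0.002, 0.064], [0.002, -1.0, -0.001]]
force: [-3.0, 1.5, 5.8]
gripper_width: 25.5
q [-0.41  0.25 -0.05  1.27  0.   -0.34] pos [ 538.85 -230.55  157.  ] F [-2.96  1.49  5.83] T [ 0.38  0.67 -0.07] w 25.536832074104584 t 18.25
rotvec deg (tool) [0.05 0.05 0.1 ] shift after turn, cm [0.11 0.1  0.01] shift before turn [0.11 0.1  0.01]
```

The holder has seated firmly, with +8 N and no further travel at TCP z 157.0. That matches the 1 mm height offset seen in the pose fit. I'll unload the press, release, and look before withdrawing.

```bash
python3 -m jog '[{"fingers":0,"x":0,"y":-0.06,"z":0,"rx":0,"ry":0,"rz":0},{"fingers":0.5,"x":0,"y":0,"z":0,"rx":0,"ry":0,"rz":0},{"fingers":0.6,"x":0,"y":0,"z":0,"rx":0,"ry":0,"rz":0},{"fingers":0.7,"x":0,"y":0,"z":0,"rx":0,"ry":0,"rz":0},{"fingers":0.8,"x":0,"y":0,"z":0,"rx":0,"ry":0,"rz":0},{"fingers":0.9,"x":0,"y":0,"z":0,"rx":0,"ry":0,"rz":0},{"fingers":1,"x":0,"y":0,"z":0,"rx":0,"ry":0,"rz":0},{"fingers":1,"x":0,"y":0,"z":0,"rx":0,"ry":0,"rz":0}]' 60
python3 -m jog '[{"fingers":1,"x":0,"y":-0.3,"z":0,"rx":0,"ry":0,"rz":0},{"fingers":1,"x":0,"y":-1,"z":0,"rx":0,"ry":0,"rz":0},{"fingers":1,"x":0,"y":-1.5,"z":0,"rx":0,"ry":0,"rz":0},{"fingers":1,"x":0,"y":-2,"z":0,"rx":0,"ry":0,"rz":0},{"fingers":1,"x":0,"y":-3,"z":0,"rx":0,"ry":0,"rz":0},{"fingers":1,"x":0,"y":-2,"z":0,"rx":0,"ry":0,"rz":0},{"fingers":1,"x":0,"y":0,"z":0,"rx":0,"ry":0,"rz":0},{"fingers":1,"x":0,"y":0,"z":0,"rx":0,"ry":0,"rz":0}]'
python3 - <<'E'
from place import *; place(100)
a=grab('wrist');s=grab('side');t=grab('top')
np.set_printoptions(precision=1,suppress=True)
B=np.array([538.8,-230,130.])
u,v=proj(a,B+[0,0,22]).astype(int);y0,x0=max(0,v-75),max(0,u-63);print('wrist crop0',x0,y0)
L=cv2.resize(a['frame'][y0:y0+150,x0:x0+126],(400,476),interpolation=cv2.INTER_CUBIC)
u,v=map(int,proj(s,B+[0,0,20])); c=s['frame'][v-60:v+60,u-50:u+50]; print('side crop0',u-50,v-60)
Rr=cv2.resize(c,(396,476),interpolation=cv2.INTER_CUBIC)
cv2.imwrite('pics/w5.png',np.hstack([L,Rr])[...,::-1])
for dz in(0,7):
  print('side predicted top corners dz',dz,[(proj(s,B+[sx,sy,62+dz])-[u-50,v-60])*3.96 for sx,sy in((13,13),(-13,-13))],'pan',[(proj(s,B+[sx,sy,z+dz])-[u-50,v-60])*3.96 for sx,sy,z in((-24,24,8),(-24,24,0),(24,24,8),(-24,-24,8))])
E
```

```text
clock: 19.25
tool_pos: [538.7, -230.5, 156.3]
orientation: [[0.064, -0.0, -0.998], [0.998, 0.002, 0.064], [0.002, -1.0, 0.0]]
force: [0.1, -0.0, -0.6]
gripper_width: 85.7
clock: 20.25
tool_pos: [538.7, -230.7, 253.9]
orientation: [[0.064, -0.001, -0.998], [0.998, 0.002, 0.064], [0.002, -1.0, 0.001]]
force: [-0.2, -0.0, 0.2]
gripper_width: 85.0
q [-0.41  0.25  0.16  1.48  0.   -0.34] pos [ 538.7  -230.7   253.91] F [-0.21 -0.04  0.25] T [-0.    0.03 -0.  ] w 85.02823848023749 t 20.25
rotvec deg (tool) [-0.04  0.05  0.13] shift after turn, cm [ 0.13 -0.21 -0.  ] shift before turn [ 0.13 -0.21 -0.  ]
wrist crop0 185 117
side crop0 262 77
side predicted top corners dz 0 [array([178.2, 187.4]), array([230.8, 188. ])] pan [array([203. , 279.1]), array([202.1, 289.1]), array([150.7, 256. ]), array([245.3, 257. ])]
side predicted top corners dz 7 [array([179. , 178.3]), array([231.8, 178.8])] pan [array([203.9, 270.2]), array([202.9, 280.3]), array([151.4, 247.2]), array([246.3, 248.3])]
```

View pics/w5.png

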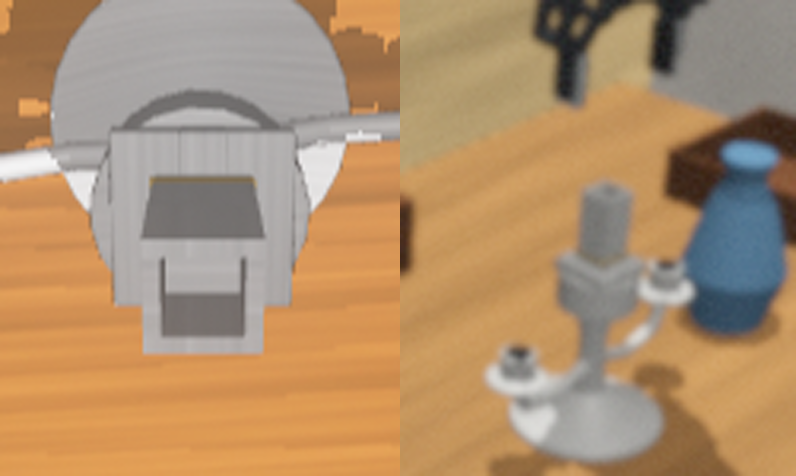

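In the final views the holder stands upright and centred. In the side view the pan lies flush on the disc: cup top at crop row about 190, against a predicted 187 if home and 178 if riding on the key. The gripper is clear, so I'm handing in.

```bash
python3 -c "
from cell import job_done; print(job_done())"
```

```text
the job is handed in; nothing more can be done
None
```

The silver holder is on the middle of the candelabrum with its notch over the key and the pan flush. The fingers are open and about 100 mm clear. I handed the job in at about 20.4 s of the 51 s allowed.

I drew the holder out of the rest along its own axis, turned it upright and lowered it in small steps with the force readings as a guide. The wrist camera had already shown the key at about -4° from world +x, so no turning search was needed. I did not have to force the holder down: the largest force I read was about 7 N, as the pan seated.

**Last checks:**
- **Going down:** there was no upward force as the pan passed key height. Light sideways contact of 2.8 N went away after I shifted about 1 mm towards -y.
- **Seating:** the pan met firm contact after a full descent, with the TCP at z = 157.0 mm. I had predicted 156; a 0.9 mm height error in my pose fit of the holder explains the difference.
- **After release:** the side picture puts the cup top where it should be when home. It is 2–3 px (enlarged) off the fully home prediction and about 12 px off the riding-on-the-key one.

**What disagreed or went wrong:**
- The wrist camera was off by about 1.2 mm sideways. My correction for it overshot, and contact brought the holder back to the position first measured.
- My first grasp orientation ran into the last joint's range, so I used the half-turned grasp instead.
- I did not check the bystanders one by one in the final pictures, but I read no contact force except when gripping and seating the holder.

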